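# Feel the curved edge of a half-moon steel block for burrs

## Task

Feel the steel half-moon block for burrs: with the fingertips together and pointing down, run them lightly along the whole of its curved top edge, starting at the end beside the round hole and finishing at the other end. The block rests on a springy rubber pad, so touch it gently; then lift well clear of it. Leave the rings, the tools and everything else where they are, and pick nothing up.

Things in the scene. Friction and masses are not known exactly. Their poses are not given: they have to be found in the camera images.
- half_moon: Half-moon block: bare steel half disc, radius 60 mm, 22 mm thick, flat on a dark pad; top face 38 mm above the bench. Origin: middle of its straight side, underside; z up, -x towards the middle of the curve, +y along the straight side to the end with a round dark hole (drawn in the top face, 18 mm wide, at x -15, y +34 mm). The curved top edge is the half circle of 60 mm about the origin.
- pad: Dark grey rubber pad under the half-moon block, 92 x 150 x 16 mm, fixed; origin: centre of its underside; axes as the block's. Pressed, the block goes straight down like a spring: it starts to sink at about 0.6 N, then 0.8 N more per mm, 8 mm at most (7 N), and rises when let go. It cannot slide or turn.
- square_block: A second steel block, square, 85 x 85 mm, 22 mm thick, on its own dark grey rubber mat 120 x 100 x 16 mm, top 38 mm above the bench, fixed; origin at the centre of the mat's underside. Not part of the job.
- ring_a: plain silver-grey finger ring, 23 mm across, 6 mm high, lying flat on top of the half-moon block near the middle of its straight side; loose; origin at the centre of its underside
- ring_b: plain silver-grey finger ring, 23 mm across, 6 mm high, lying flat on top of the square block; loose; origin at the centre of its underside
- ring_c: plain silver-grey finger ring, 23 mm across, 6 mm high, lying flat on the bench, nearer the robot than the blocks; loose; origin at the centre of its underside
- ring_cone: Dark wooden ring cone standing on the bench nearer the robot than the blocks, 42 mm wide at its foot, 70 mm high; loose; origin at the centre of its underside
- hammer: Small hammer lying on the bench at the left, 220 mm long; loose
- brush: Wooden bench brush with upturned bristles lying at the right, 220 mm long, 36 mm high; loose
- file: Flat file with a round wooden handle lying beyond the blocks, about 220 mm long, 20 mm high; loose
- cup: Small copper cup standing beyond the blocks, 60 mm wide, 45 mm high; loose
- edge0 (a point): Point on the curved top edge of the half-moon block, at the end of the curve beside the round hole (6 degrees round from the corner); axes as the block's
- edge1 (a point): Point on the curved top edge of the half-moon block, 28 degrees on from edge0 about the middle of the straight side; axes as the block's
- edge2 (a point): Point on the curved top edge of the half-moon block, 56 degrees on from edge0 about the middle of the straight side; axes as the block's
- edge3 (a point): Point on the curved top edge of the half-moon block, at the middle of the curve, 84 degrees on from edge0 about the middle of the straight side; axes as the block's
- edge4 (a point): Point on the curved top edge of the half-moon block, 112 degrees on from edge0 about the middle of the straight side; axes as the block's
- edge5 (a point): Point on the curved top edge of the half-moon block, 140 degrees on from edge0 about the middle of the straight side; axes as the block's
- edge6 (a point): Point on the curved top edge of the half-moon block, at the far end of the curve, 168 degrees on (6 degrees round from the corner); axes as the block's

How it is judged (in metres and radians):
On the way, in this order (a step that is already met when the one before it is completed fails the run):
1. fingertips touch the half-moon block on its curved edge at the end of the curve beside the round hole (point edge0) (contact force between the fingers and half_moon above 0.2 N and horizontal distance between the grasp point and edge0 below 0.012 m), for 0.05 s.
2. fingertips touch the half-moon block on its curved edge 28 degrees on (point edge1) (contact force between the fingers and half_moon above 0.2 N and horizontal distance between the grasp point and edge1 below 0.012 m), for 0.05 s.
3. fingertips touch the half-moon block on its curved edge 56 degrees on (point edge2) (contact force between the fingers and half_moon above 0.2 N and horizontal distance between the grasp point and edge2 below 0.012 m), for 0.05 s.
4. fingertips touch the half-moon block on its curved edge at the middle of the curve, 84 degrees on (point edge3) (contact force between the fingers and half_moon above 0.2 N and horizontal distance between the grasp point and edge3 below 0.012 m), for 0.05 s.
5. fingertips touch the half-moon block on its curved edge 112 degrees on (point edge4) (contact force between the fingers and half_moon above 0.2 N and horizontal distance between the grasp point and edge4 below 0.012 m), for 0.05 s.
6. fingertips touch the half-moon block on its curved edge 140 degrees on (point edge5) (contact force between the fingers and half_moon above 0.2 N and horizontal distance between the grasp point and edge5 below 0.012 m), for 0.05 s.
7. fingertips touch the half-moon block on its curved edge at the far end of the curve, 168 degrees on (point edge6) (contact force between the fingers and half_moon above 0.2 N and horizontal distance between the grasp point and edge6 below 0.012 m), for 0.05 s.
At the end, for the whole second after the job is handed in: The block is back up on its pad (top within 1.5 mm of its rest height), the grasp point is more than 85 mm above the bench (tips some 25 mm above the block), and no ring, tool or vessel has moved by 15 mm or more (height (world z) of edge3 above 0.0365 m and height (world z) of the grasp point above 0.085 m and distance of each of ring_a, ring_b, ring_c, ring_cone, hammer, brush, file, cup from where it was at the start of the episode below 0.015 m); the robot touches nothing.
It fails at once if the block is pressed with more than 15 N (contact force between the fingers and half_moon above 15 N).
It fails at once if a ring or the ring cone is moved by more than 15 mm or picked up (distance of any of ring_a, ring_b, ring_c, ring_cone from where it was at the start of the episode above 0.015 m).
It fails at once if the hammer, brush, file or cup is moved by more than 15 mm or picked up (distance of any of hammer, brush, file, cup from where it was at the start of the episode above 0.015 m).
It also fails if it takes over 50 s, if anything falls off the work surface, if the arm or the gripper's body presses on something with over 40 N, if the wrist force passes 120 N, or if a joint passes its speed limit or range.

## Robot

A 6-joint arm with a two-finger parallel gripper is mounted at the origin on the work surface. World frame = base frame: x ahead of the robot, y to its left, z up, the work surface at z = 0. Lengths are in mm, angles in rad, forces in N, time in s.
With the tool pointing down it reaches from about 325 to 775 mm from the base axis. Payload 5.5 kg.
Tool frame: the origin (TCP) lies at the very end of the fingers, on their centre line; the grasp point (between the pads) lies 19 mm behind it; z points along the fingers, y is the direction in which the jaws open and shut (so a half turn about z gives the same grasp; the last joint's range is limited). The gripper opens to 85 mm and grips with 20 to 120 N. Pads are 22 mm wide; open, the fingers measure 114 mm over their backs; the gripper's body (76 mm by 85 mm) begins 54 mm behind the grasp point. The pads swing forward as they close: fully open they stand 13 mm farther back than shut.
Start: joints at [1.072, 0.091, 1.231, -0, 1.82, -0.057], TCP at [256.547, 542.402, 231.275] pointing down, gripper open.
Joint ranges: [-2.87, 2.87], [-0.86, 2.18], [0.17, 2.46], [-1.51, 4.65], [0.06, 2.69], [-2.65, 2.65]. Speed limits (rad/s): [2.57, 2.57, 3.01, 3.14, 3.14, 3.14].

## Interface

Orientations are given as a rotation vector (axis times angle).
In Python, from rig import ctrl gives the robot as it stands.
- The arm moves only by the tool servo_tool, never from a script. Its arguments are lists of equal length, an entry for each row: "offset": the shift along the tool's x, y, z in m, a list of three; "twist": the turn, a rotation vector about the tool's x, y, z in rad, a list of three; "gripper": the gripper command: -1 is shut, 1 is fully open, values between are in proportion. In form: {"offset": [[dx, dy, dz], ...], "twist": [[wx, wy, wz], ...], "gripper": [gripper, ...]}. A call has exactly 5 rows; each row shifts and turns the commanded pose from where the row before left it, along the tool's axes as they then stand; what a row does not reach is not made up. A row lasts 1/10 s, in which the tool goes at most 50 mm and 8.59 degrees, less where a joint would pass 70% of its speed; a pose out of reach is approached as far as the arm can. A call is refused whole if a number of a shift passes 0.05 or a number of a turn 0.15, either way. A call with a gripper value outside its range is refused whole. The fingers move at their own pace and stop on an object; "newtons" is the grip in N (left out, the last holds). Time passes only in rows, so rows that do not move let the fingers close, or fill a call up. It gives the time, the measured TCP pose, the force and the opening at its end, in the units of the state.
- ctrl.sense(): the state, without advancing time (a new reading comes with each control period).
- ctrl.camera(name): name is "side" or "top" or "wrist"; returns (picture, depth): 400x640x3 uint8, red, green, blue; 400x640 float32, mm along the optical axis (not along the pixel's ray), 0 where there is no reading.
- ctrl.camera_info(name): a dict with "K" (3x3 intrinsics, pixels), "origin" and "rotation" of the camera in the world; the wrist camera has in their place "tool_from_camera" (4x4, takes a point from camera to tool coordinates, whose origin is the TCP and whose axes are the flange's). Camera axes: x right, y down, z forward; pixel columns grow to the right and rows downward; lengths in mm; the calibration is good to about 2 mm. A picture is of the moment at which its call begins: read the wrist's pose just before it. camera_info takes no time and is no camera call.
- ctrl.hand_in(): hands the job in, once; it reports no verdict.
The state is a dict: "t": time; "joints": joint angles; "joint_velocities": joint speeds; "joint_efforts": joint torques, N m; "tool_pos": TCP position; "tcp_rot": TCP orientation; "ft_force": force on the tool from outside, world axes, zero at the start; "moment": the same for the moment, N m; "opening": finger opening in mm.
Only numpy, scipy, OpenCV 4.12 (cv2) and the standard library are available. Lean on these libraries where they do the work, as an engineer would, in place of code of your own. Each camera call takes 0.05 s, during which the arm holds its last target.

## Working session

There is one attempt and no reset: what is moved stays moved. The work goes in short steps, Python scripts to look and compute and a tool call to move; the robot and the scene stay as the last step left them, time stands still between calls to the robot, and variables do not carry over. Pictures are saved under pics/ and viewed, and the job is handed in when it is done.

Besides the shell and the picture viewer there is one more tool, called after "Call:" as a command line: name --argument value ..., lists and objects as JSON in quotes. servo_tool: Moves the arm, as the interface text tells. Its arguments: {"type":"object","properties":{"offset":{"type":"array","items":{"type":"array","items":{"type":"number"}}},"twist":{"type":"array","items":{"type":"array","items":{"type":"number"}}},"gripper":{"type":"array","items":{"type":"number"}},"newtons":{"type":"number"}},"required":["offset","twist","gripper"]}

```bash
mkdir -p pics; ls; python3 - <<'E'
from rig import ctrl
import cv2,numpy as np
s=ctrl.sense();print(s)
for n in ["top","side"]:
    im,d=ctrl.camera(n);cv2.imwrite(f"pics/{n}0.png",im[:,:,::-1]);np.savez(f"{n}0.npz",im=im,d=d)
    print(n,ctrl.camera_info(n))
print(ctrl.camera_info("wrist"))
E
```

```text
pics
{'t': 0.0, 'joints': array([ 1.07231273e+00,  9.18445868e-02,  1.23189712e+00,  7.44009425e-06,
        1.81982100e+00, -5.66943761e-02]), 'joint_velocities': array([-0.00215468, -0.00086453,  0.00076387, -0.00078583, -0.00125076,
       -0.00070579]), 'joint_efforts': array([ 6.92950052e-04, -4.58741570e+01, -4.18021309e+01, -7.11520988e-05,
        1.18446822e-02, -3.33374066e-05]), 'tool_pos': array([256.38997611, 542.13574476, 230.15308635]), 'tcp_rot': array([-6.88208155e-01, -3.06472343e+00,  2.97246758e-03]), 'ft_force': array([0.39202398, 0.08821389, 0.37493913]), 'moment': array([-0.01120615,  0.02542424,  0.0072333 ]), 'opening': 85.47126580539458}
top {'K': array([[475.80214176,   0.        , 307.23183307],
       [  0.        , 475.80214176, 197.34702242],
       [  0.        ,   0.        ,   1.        ]]), 'origin': array([ 417.69091882,   17.70475433, 1245.03374262]), 'rotation': array([-2.17537019,  2.14368402, -0.12161712])}
side {'K': array([[455.53905078,   0.        , 317.24269031],
       [  0.        , 455.53905078, 203.03998874],
       [  0.        ,   0.        ,   1.        ]]), 'origin': array([ 260.38451605, -695.74211838,  688.81947506]), 'rotation': array([-2.21819099,  0.43770397, -0.2354139 ])}
{'K': array([[337.25481875,   0.        , 322.03999714],
       [  0.        , 337.25481875, 201.60602013],
       [  0.        ,   0.        ,   1.        ]]), 'tool_from_camera': array([[-1.01215575e-03, -9.51099156e-01, -3.08884072e-01,
         7.81108355e+01],
       [ 9.99999271e-01, -1.16592052e-03,  3.13227563e-04,
        -9.56058784e-01],
       [-6.58044749e-04, -3.08883530e-01,  9.51099643e-01,
        -1.42309507e+02],
       [ 0.00000000e+00,  0.00000000e+00,  0.00000000e+00,
         1.00000000e+00]])}
```

View pics/top0.png

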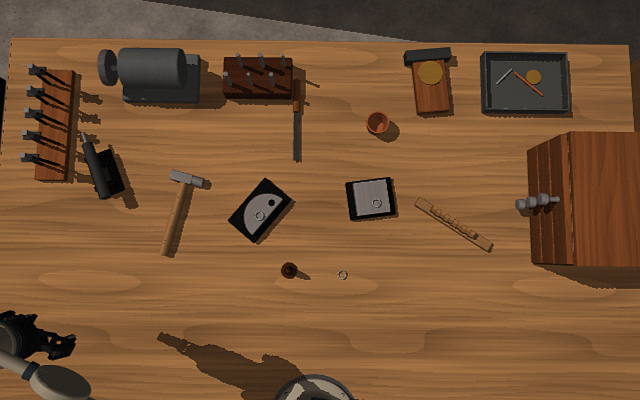

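View pics/side0.png

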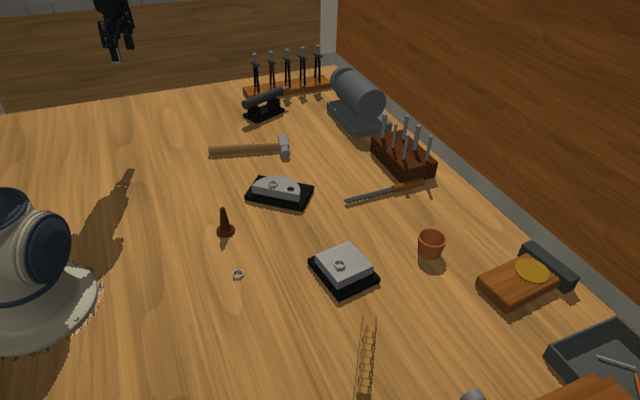

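The top view shows the half-moon around (262,212), with a ring near (260,216). The hammer is at (180,210), the cone at (289,270) and the square block at (371,200). I'll zoom in and fit the half-moon.

```bash
cat > h.py <<'E'
import numpy as np,cv2
from scipy.spatial.transform import Rotation as R
from rig import ctrl
def topxyz(z=None):
    f=np.load("top0.npz");im,d=f['im'],f['d']
    c=ctrl.camera_info("top");K=c['K'];Rm=R.from_rotvec(c['rotation']).as_matrix()
    v,u=np.mgrid[0:400,0:640]
    ray=np.stack([(u-K[0,2])/K[0,0],(v-K[1,2])/K[1,1],np.ones_like(u,float)],-1)@Rm.T
    if z is None: return im,c['origin']+ray*d[...,None]
    return im,c['origin']+ray*((z-c['origin'][2])/ray[...,2])[...,None]
E
python3 - <<'E'
from h import *
im,P=topxyz();_,Q=topxyz(38.)
cr=im[170:250,215:310];cv2.imwrite("pics/crop.png",cv2.resize(cr,None,fx=8,fy=7.5,interpolation=cv2.INTER_CUBIC)[:,:,::-1])
print(P[212,262],P[195,250],P[200,360],Q[212,262])
g=im.astype(int).min(2)
m=np.zeros(g.shape,bool);m[170:250,220:305]=(g[170:250,220:305]>95)
n,l,st,ce=cv2.connectedComponentsWithStats(m.astype(np.uint8));print(st,ce)
for r in range(178,245,2): print(' '.join('%3d'%x for x in g[r,228:296:2]))
E
```

```text
[519.09465699 137.48159965  43.78520424] [565.91847864 173.22333805  11.41705208] [ 554.03662264 -111.3419697    37.1532102 ] [519.58301666 138.05844407  38.        ]
[[     0      0    640    400 255287]
 [   245    194     37     40    713]] [[319.6700302  199.47016495]
 [258.62131837 210.18232819]]
 60  59  64  63  60  64  64  62  64  63  64  64  67  66  67  65  65  71   9  30  66  68  68  67  69  68  65  67  67  67  68  65  65  65
 65  65  65  67  63  63  64  63  66  66  64  63  62  63  64  62  67  28   9  10   7  36  66  64  63  64  64  65  66  62  66  65  65  66
 60  60  59  58  62  61  60  59  62  57  59  61  61  59  59  63  22  11  12   9   9   4  35  59  58  56  59  58  57  55  56  54  56  54
 60  61  62  59  61  61  61  59  61  63  61  64  63  63  66  36  12  12  12   8  12   8   6  39  69  64  63  64  62  63  63  63  65  65
 63  62  64  63  62  67  65  66  65  66  67  68  65  69  59   2  10   7  12   8  15   8  12   6  35  68  67  66  66  66  66  64  65  66
 63  63  65  64  64  63  64  65  68  65  66  64  67  59   0  11  15  11   7  15   9  10  12   9   8  18  69  69  69  
[... 3126 characters left out ...]
  58  61  56  56  56
 56  58  58  57  56  57  56  58  58  10   7  12   9  16   8   0  17  27  31  28  69  65  61  61  61  60  62  59  63  64  63  62  64  63
 65  63  62  63  64  66  64  62  67  68  25   8  12  11   9   8  29  31  26  44  64  62  60  62  63  61  60  61  59  60  60  58  60  57
 59  62  59  62  60  63  62  61  60  62  67  34   3  13   6  35  30  28  73  66  63  66  66  66  63  65  66  69  68  63  68  62  67  66
 63  66  69  66  65  67  68  67  65  65  66  71  34  17  30  34  32  74  69  66  71  67  68  66  68  68  68  67  67  68  65  64  67  67
 69  69  66  67  68  67  69  66  67  67  67  69  69  68  66  35  73  69  67  68  70  69  70  69  74  72  69  67  71  68  70  71  70  71
```

View pics/crop.png

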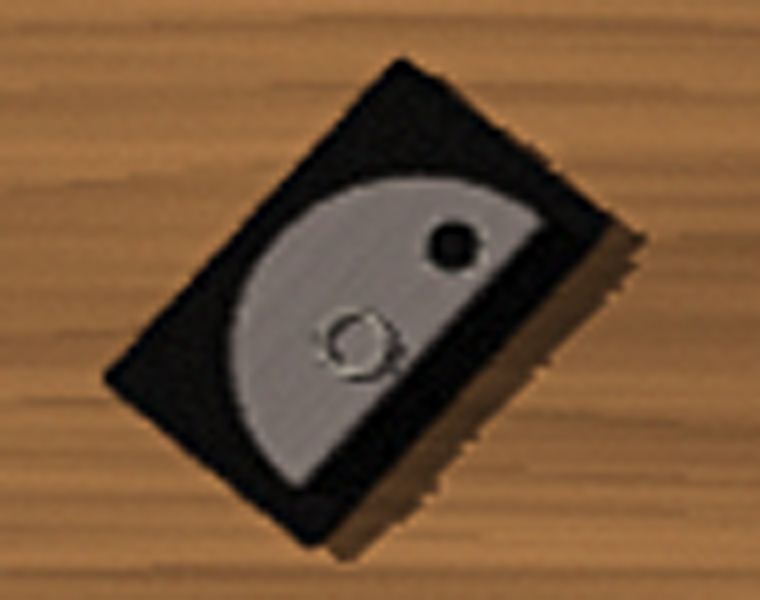

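```bash
cat >> h.py <<'E'
def fit():
    from scipy.optimize import minimize
    im,Q=topxyz(38.)
    g=im.astype(float).min(2)[180:245,230:300]/103; q=Q[180:245,230:300,:2]
    def model(p):
        c,s=np.cos(p[2]),np.sin(p[2]);d=q-p[:2]
        x=d[...,0]*c+d[...,1]*s;y=-d[...,0]*s+d[...,1]*c
        sd=np.maximum(np.hypot(x,y)-60,x)
        hole=9-np.hypot(x+15,y-34)
        return np.clip(.5-np.maximum(sd,hole)/2.6,0,1),hole
    def cost(p):
        m,h=model(p);w=np.clip(g,0,1.05);w=np.where(w<.72*1,np.where(w>.5,w,w),w)
        # background wood is ~.6: ignore beyond pad
        c,s=np.cos(p[2]),np.sin(p[2]);d=q-p[:2]
        x=d[...,0]*c+d[...,1]*s;y=-d[...,0]*s+d[...,1]*c
        k=(np.abs(x+28)<43)&(np.abs(y)<70)&(np.hypot(x+14,y)>18)
        return np.where(k,(m-w)**2,.05).sum()
    best=None
    for a in np.arange(-3.1,3.1,.2):
        r=minimize(cost,[512,135,a],method='Nelder-Mead',options=dict(xatol=1e-3,fatol=1e-4,initial_simplex=[[512,135,a],[525,135,a],[512,150,a],[512,135,a+.2]]))
        if best is None or r.fun<best.fun: best=r
    return best
E
python3 - <<'E'
from h import *
b=fit();print(b.x,b.fun)
p=b.x
Rm=np.array([[np.cos(p[2]),-np.sin(p[2])],[np.sin(p[2]),np.cos(p[2])]])
def W(l): return p[:2]+Rm@np.array(l)
print("hole",W([-15,34]),"px", topxyz(38.)[1][203,271])
_,Q=topxyz(38.)
for u,v in [(215+545/8,170+215/7.5),(215+298/8,170+487/7.5),(215+360/8,170+347/7.5)]: print(Q[int(round(v)),int(round(u))])
print("corners",W([0,60]),W([0,-60]))
E=[W([-60*np.sin(np.radians(t)),60*np.cos(np.radians(t))]) for t in 6+28*np.arange(7)]
np.save("edge.npy",E);print(np.round(E,1))
E
```

```text
[508.23562783 125.00689531  -2.25765002] 158.95872841020037
hole [544.03756755 115.04591581] px [542.94614564 115.68982234  38.        ]
[553.65841328  85.2870268   38.        ]
[460.81577168 161.86670961  38.        ]
[509.30593623 142.88164078  38.        ]
corners [554.63032405  86.96044787] [461.84093162 163.05334275]
[[558.4  92. ]
 [568.  119.4]
 [563.6 148.1]
 [546.3 171.4]
 [520.  183.8]
 [491.  182.5]
 [466.1 167.7]]
```

The fit agrees with the hand-picked corners and hole to about 1 mm. Next I'll traverse at the present height with the fingers shutting.

Call:
servo_tool --offset '[[-0.031,-0.0185,0],[-0.031,-0.0185,0],[-0.031,-0.0185,0],[-0.031,-0.0185,0],[-0.031,-0.0185,0]]' --twist '[[0,0,0],[0,0,0],[0,0,0],[0,0,0],[0,0,0]]' --gripper '[-1,-1,-1,-1,-1]' --newtons 20

```text
t: 0.6
tool_pos: [357.5, 391.1, 230.7]
tcp_rot: [-0.688, -3.065, 0.001]
ft_force: [1.2, -0.7, 0.2]
opening: 12.4
```

Call:
servo_tool --offset '[[-0.031,-0.0185,0],[-0.031,-0.0185,0],[-0.031,-0.0185,0],[-0.031,-0.0185,0],[-0.031,-0.0185,0]]' --twist '[[0,0,0],[0,0,0],[0,0,0],[0,0,0],[0,0,0]]' --gripper '[-1,-1,-1,-1,-1]'

```text
t: 1.1
tool_pos: [458.2, 241.3, 230.8]
tcp_rot: [-0.688, -3.065, 0.001]
ft_force: [-0.7, 1.1, -0.3]
opening: -0.0
```

Call:
servo_tool --offset '[[-0.031,-0.0185,0],[-0.031,-0.0185,0],[-0.031,-0.0185,0],[-0.031,-0.0185,0],[-0.031,-0.0185,0]]' --twist '[[0,0,0],[0,0,0],[0,0,0],[0,0,0],[0,0,0]]' --gripper '[-1,-1,-1,-1,-1]'

```text
t: 1.6
tool_pos: [558.7, 91.3, 230.7]
tcp_rot: [-0.688, -3.064, 0.0]
ft_force: [-0.3, 1.1, -0.2]
opening: 0.2
```

Call:
servo_tool --offset '[[0,0,0.04],[0,0,0.04],[0,0,0.02],[0,0,0],[0,0,0]]' --twist '[[0,0,0],[0,0,0],[0,0,0],[0,0,0],[0,0,0]]' --gripper '[-1,-1,-1,-1,-1]'

```text
t: 2.1
tool_pos: [558.2, 92.7, 131.5]
tcp_rot: [-0.688, -3.065, 0.0]
ft_force: [0.4, -0.3, 0.5]
opening: -0.2
```

```bash
python3 - <<'E'
from h import *
s=ctrl.sense();print(s['tool_pos'],s['ft_force'],s['joints'])
im,d=ctrl.camera("wrist");cv2.imwrite("pics/w1.png",im[:,:,::-1]);np.savez("w1.npz",im=im,d=d)
c=ctrl.camera_info("wrist");T=c['tool_from_camera'];K=c['K'];Rt=R.from_rotvec(s['tcp_rot']).as_matrix()
E=np.load("edge.npy");o=im[:,:,::-1].copy()
for e in list(np.c_[E,np.full(7,38.)])+[s['tool_pos']]:
    t=Rt.T@(e-s['tool_pos']); q=T[:3,:3].T@(t-T[:3,3]); u=K@q/q[2];print(np.round(u[:2]))
    cv2.circle(o,(int(u[0]),int(u[1])),3,(0,0,255),1)
cv2.imwrite("pics/w1o.png",o)
E
```

```text
[558.16842955  92.73932428 131.52071648] [ 0.40480408 -0.34815539  0.4967482 ] [ 1.04529990e-01  2.86936575e-03  1.49788828e+00 -1.77133329e-05
  1.64137174e+00 -1.02449971e+00]
[322. 204.]
[362. 200.]
[396. 179.]
[418. 143.]
[422.  99.]
[404.  58.]
[368.  30.]
[324. 266.]
```

View pics/w1o.png

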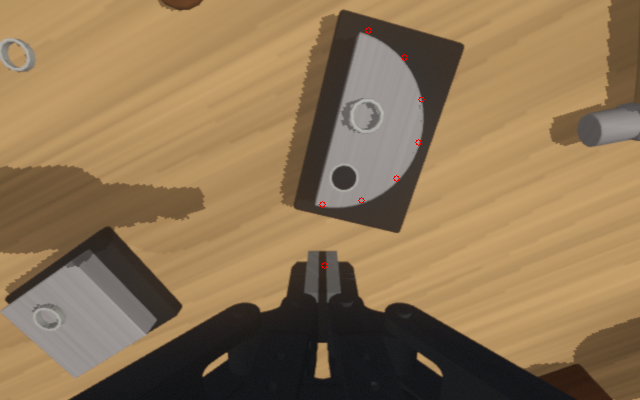

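The wrist view shows the hole at (344,178) and the predicted edge points within about 3–5 px (2–3 mm) of the rim. The fingers are shut at (324,262). That is well inside the 12 mm tolerance, so I'll descend.

Call:
servo_tool --offset '[[0,0,0.03],[0,0,0.03],[0,0,0.02],[0,0,0.006],[0,0,0]]' --twist '[[0,0,0],[0,0,0],[0,0,0],[0,0,0],[0,0,0]]' --gripper '[-1,-1,-1,-1,-1]'

```text
t: 2.65
tool_pos: [558.7, 92.8, 46.2]
tcp_rot: [0.688, 3.064, 0.0]
ft_force: [0.5, -0.8, 0.1]
opening: 0.0
```

Call:
servo_tool --offset '[[0,0,0.002],[0,0,0.002],[0,0,0.002],[0,0,0.002],[0,0,0]]' --twist '[[0,0,0],[0,0,0],[0,0,0],[0,0,0],[0,0,0]]' --gripper '[-1,-1,-1,-1,-1]'

```text
t: 3.15
tool_pos: [558.3, 92.7, 37.3]
tcp_rot: [0.688, 3.065, 0.0]
ft_force: [-0.5, 0.5, 1.1]
opening: 0.0
```

Call:
servo_tool --offset '[[0,0,0.001],[0,0,0.001],[0,0,0],[0,0,0],[0,0,0]]' --twist '[[0,0,0],[0,0,0],[0,0,0],[0,0,0],[0,0,0]]' --gripper '[-1,-1,-1,-1,-1]'

```text
t: 3.65
tool_pos: [558.3, 92.7, 35.5]
tcp_rot: [0.688, 3.065, 0.0]
ft_force: [0.5, 0.3, 2.1]
opening: -0.2
```

Contact is made: about 2 N at 2.5 mm sink, as expected. Now to compute the arc steps in tool axes.

```bash
python3 - <<'E'
from h import *
f=[ctrl.sense() for _ in range(3)];print([x['ft_force'][2] for x in f])
s=f[0];Rt=R.from_rotvec(s['tcp_rot']).as_matrix()
E=np.load("edge.npy");p=[508.236,125.007];a=-2.25765
t=np.radians(6+5.6*np.arange(31));l=np.c_[-60*np.sin(t),60*np.cos(t)]
c,sn=np.cos(a),np.sin(a);w=p+l@np.array([[c,sn],[-sn,c]])
tl=np.c_[w,np.zeros(31)]@Rt; d=np.diff(tl,axis=0)[:,:2]/1000
for i in range(6): print(w[5*i+5].round(1),d[5*i:5*i+5].round(4).tolist())
E
```

```text
[np.float64(2.1013895232193915), np.float64(2.1013895232193915), np.float64(2.1013895232193915)]
[568.  119.4] [[-0.0005, 0.0058], [0.0, 0.0059], [0.0006, 0.0058], [0.0012, 0.0057], [0.0017, 0.0056]]
[563.6 148.1] [[0.0023, 0.0054], [0.0028, 0.0052], [0.0033, 0.0049], [0.0037, 0.0045], [0.0042, 0.0041]]
[546.3 171.4] [[0.0045, 0.0037], [0.0049, 0.0032], [0.0052, 0.0028], [0.0054, 0.0022], [0.0056, 0.0017]]
[520.  183.8] [[0.0057, 0.0011], [0.0058, 0.0006], [0.0059, 0.0], [0.0058, -0.0006], [0.0058, -0.0011]]
[491.  182.5] [[0.0056, -0.0017], [0.0054, -0.0022], [0.0052, -0.0027], [0.0049, -0.0032], [0.0045, -0.0037]]
[466.1 167.7] [[0.0042, -0.0041], [0.0037, -0.0045], [0.0033, -0.0049], [0.0028, -0.0052], [0.0023, -0.0054]]
```

Call:
servo_tool --offset '[[-0.0005,0.0058,0],[0,0.0059,0],[0.0006,0.0058,0],[0.0012,0.0057,0],[0.0017,0.0056,0]]' --twist '[[0,0,0],[0,0,0],[0,0,0],[0,0,0],[0,0,0]]' --gripper '[-1,-1,-1,-1,-1]'

```text
t: 4.15
tool_pos: [568.1, 120.6, 35.3]
tcp_rot: [0.688, 3.065, -0.0]
ft_force: [0.2, -2.5, 2.1]
opening: 0.1
```

Call:
servo_tool --offset '[[0.0023,0.0054,0],[0.0028,0.0052,0],[0.0033,0.0049,0],[0.0037,0.0045,0],[0.0042,0.0041,0]]' --twist '[[0,0,0],[0,0,0],[0,0,0],[0,0,0],[0,0,0]]' --gripper '[-1,-1,-1,-1,-1]'

```text
t: 4.65
tool_pos: [563.4, 149.3, 35.3]
tcp_rot: [0.688, 3.065, 0.0]
ft_force: [0.3, -1.8, 3.0]
opening: 0.1
```

Call:
servo_tool --offset '[[0.0045,0.0037,0],[0.0049,0.0032,0],[0.0052,0.0028,0],[0.0054,0.0022,0],[0.0056,0.0017,0]]' --twist '[[0,0,0],[0,0,0],[0,0,0],[0,0,0],[0,0,0]]' --gripper '[-1,-1,-1,-1,-1]'

```text
t: 5.15
tool_pos: [545.9, 172.5, 35.3]
tcp_rot: [0.688, 3.065, 0.0]
ft_force: [0.5, -2.2, 3.3]
opening: -0.1
```

On the planned arc, with 2–3 N. I'll continue.

Call:
servo_tool --offset '[[0.0057,0.0011,0],[0.0058,0.0006,0],[0.0059,0,0],[0.0058,-0.0006,0],[0.0058,-0.0011,0]]' --twist '[[0,0,0],[0,0,0],[0,0,0],[0,0,0],[0,0,0]]' --gripper '[-1,-1,-1,-1,-1]'

```text
t: 5.65
tool_pos: [519.5, 184.7, 35.4]
tcp_rot: [0.688, 3.065, 0.0]
ft_force: [2.2, -0.8, 2.5]
opening: 0.1
```

Call:
servo_tool --offset '[[0.0056,-0.0017,0],[0.0054,-0.0022,0],[0.0052,-0.0027,0],[0.0049,-0.0032,0],[0.0045,-0.0037,0]]' --twist '[[0,0,0],[0,0,0],[0,0,0],[0,0,0],[0,0,0]]' --gripper '[-1,-1,-1,-1,-1]'

```text
t: 6.15
tool_pos: [490.5, 183.2, 35.3]
tcp_rot: [-0.688, -3.065, -0.0]
ft_force: [1.1, -0.4, 2.0]
opening: 0.6
```

Call:
servo_tool --offset '[[0.0042,-0.0041,0],[0.0037,-0.0045,0],[0.0033,-0.0049,0],[0.0028,-0.0052,0],[0.0023,-0.0054,0]]' --twist '[[0,0,0],[0,0,0],[0,0,0],[0,0,0],[0,0,0]]' --gripper '[-1,-1,-1,-1,-1]'

```text
t: 6.65
tool_pos: [465.5, 168.2, 35.3]
tcp_rot: [-0.688, -3.065, -0.0]
ft_force: [1.7, 1.4, 2.9]
opening: 0.4
```

Call:
servo_tool --offset '[[0,0,0],[0,0,0],[0,0,0],[0,0,0],[0,0,0]]' --twist '[[0,0,0],[0,0,0],[0,0,0],[0,0,0],[0,0,0]]' --gripper '[-1,-1,-1,-1,-1]'

```text
t: 7.15
tool_pos: [465.8, 168.2, 35.0]
tcp_rot: [-0.688, -3.065, 0.001]
ft_force: [-1.6, -1.0, 3.7]
opening: -0.1
```

Whole edge traced. Lifting straight up.

Call:
servo_tool --offset '[[0,0,-0.005],[0,0,-0.02],[0,0,-0.03],[0,0,-0.04],[0,0,-0.04]]' --twist '[[0,0,0],[0,0,0],[0,0,0],[0,0,0],[0,0,0]]' --gripper '[-1,-1,-1,-1,-1]'

```text
t: 7.65
tool_pos: [465.7, 168.5, 171.2]
tcp_rot: [-0.688, -3.065, -0.0]
ft_force: [0.8, 0.8, 0.9]
opening: 0.4
```

Call:
servo_tool --offset '[[0,0,-0.01],[0,0,0],[0,0,0],[0,0,0],[0,0,0]]' --twist '[[0,0,0],[0,0,0],[0,0,0],[0,0,0],[0,0,0]]' --gripper '[-1,-1,-1,-1,-1]'

```text
t: 8.15
tool_pos: [465.3, 168.2, 178.3]
tcp_rot: [-0.688, -3.063, 0.002]
ft_force: [-0.0, 0.6, 0.2]
opening: -0.1
```

```bash
python3 - <<'E'
from h import *
s=ctrl.sense();print(s['tool_pos'],s['ft_force'])
im,d=ctrl.camera("side");cv2.imwrite("pics/s2.png",im[:,:,::-1])
a=np.load("side0.npz")['im'].astype(int);df=(np.abs(a-im).max(2)>40).astype(np.uint8)*255
cv2.imwrite("pics/sd2.png",df)
im,d=ctrl.camera("wrist");cv2.imwrite("pics/w2.png",im[:,:,::-1])
E
```

```text
[465.27643516 168.20434214 178.29195154] [-0.0166105   0.63358568  0.15781136]
```

View pics/s2.png

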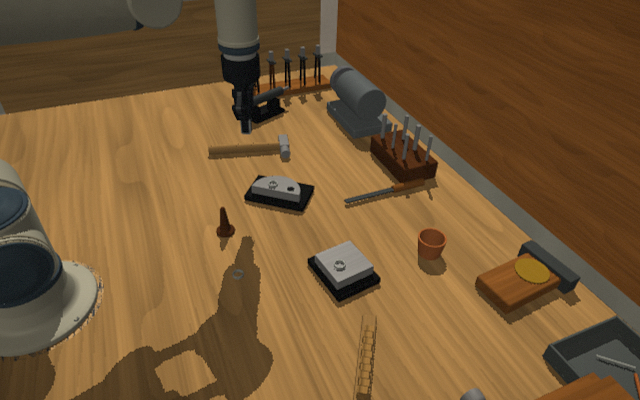

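View pics/w2.png

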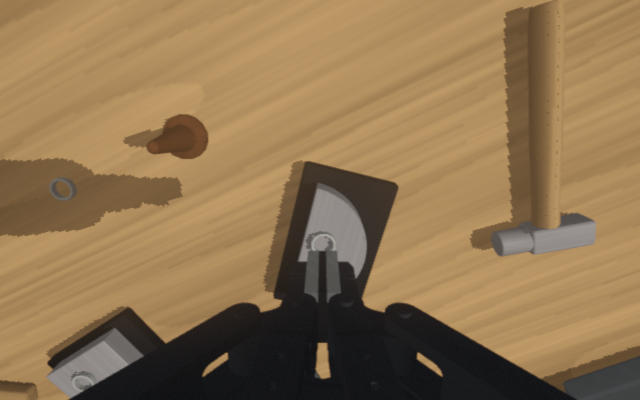

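The side view matches the first one: rings at (273,184), (340,266) and (238,273), cone at (226,225), and hammer, file, cup and brush all unmoved. The arm is clear of everything, so I'll hand in.

```bash
python3 -c "
from rig import ctrl
print(ctrl.hand_in())"
```

```text
the job is handed in; nothing more can be done
None
```

I ran the closed fingertips along the whole curved top edge of the half-moon block, from the hole end to the far end. I then lifted straight up and handed the job in at about 8 s; the hand-in gave no verdict.

- **Touch:** the vertical force read 2–4 N at the start point and at the end of every 28° step. That is about 2.5–3 mm of sink, well under the 15 N limit. Single force readings were noisy by about 1 N.
- **Path:** the measured tip stayed within about 1.5 mm of my planned edge points. The wrist picture before touching put the real rim about 2–3 mm outside those points, still well inside the 12 mm allowed.
- **Last checks:** the fingertips were at 178 mm and the force was back to noise level, so the robot was touching nothing. By eye, the side picture showed every ring and tool, the cone and the cup where they started. I did not measure the block's height after lifting; it looked seated on its pad in that picture.

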